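# Tip the tall carton onto the packing board

## Robot

A 6-joint arm with a two-finger parallel gripper is mounted at the origin on a cart in front of the work surface, level with it; the furniture and walls round the work are solid. World frame = base frame: x ahead of the robot, y to its left, z up, the work surface at z = 0. Lengths are in m, angles in rad, forces in N, time in s.
With the tool pointing down it reaches from about 0.3 to 0.875 m from the base axis. Payload 6.4 kg.
Tool frame: the origin (TCP) lies on the centre line of the jaws, within the pads' length; the fingertips stand 22 mm ahead of it and the grasp point (between the pads) lies 3 mm ahead of it; z points along the fingers, y is the line along which they close (so a half turn about z gives the same grasp; the last joint's range is limited). The gripper opens to 85 mm and grips with 20 to 120 N. Pads are 22 mm wide; open, the fingers measure 114 mm over their backs; the gripper's body (76 mm by 85 mm) begins 54 mm behind the grasp point. The pads swing forward as they close: fully open they stand 13 mm farther back than shut.
Start: joints at [1.143, 0.181, 1.607, -0, 1.354, -0.206], TCP at [0.126, 0.561, 0.214] pointing down, gripper open.
Joint ranges: [-2.99, 2.99], [-0.89, 2.07], [0.3, 2.58], [-1.14, 4.28], [0, 2.63], [-3.12, 3.12]. Speed limits (rad/s): [2.57, 2.57, 3.01, 3.14, 3.14, 3.14].

## Interface

Orientations are given as a unit quaternion [w, x, y, z].
In Python, from bench import ctrl gives the robot as it stands. The module is installed in compiled form; this text tells all that it offers.
- The arm moves only by the tool servo_tool, never from a script. Its argument "commands" is a list of rows, each a list of 3 entries, a list of its own where there are three numbers: the shift along the tool's x, y, z in mm, then the turn about the tool's z in rad, then the finger opening in mm, from 0 to 85.4. In form: [[[dx, dy, dz], turn, jaw], ...]. A call has 1 to 20 rows; each row shifts and turns the commanded pose from where the row before left it, along the tool's axes as they then stand; what a row does not reach is not made up. A row lasts 1/8 s, in which the tool goes at most 62.5 mm and 10.7 degrees, less where a joint would pass 70% of its speed; a pose out of reach is approached as far as the arm can. A call with a gripper value outside its range is refused whole. The fingers move at their own pace and stop on an object; the grip force is fixed at half the most. Time passes only in rows, so rows that do not move let the fingers close. It gives the time, the measured TCP pose, the force, the opening and the grip force at its end, in the units of the state.
- ctrl.get_obs(): the state, without advancing time (a new reading comes with each control period).
- ctrl.camera(name): name is "scene" or "top" or "wrist"; returns a dict with "color" (384x512x3 uint8, red, green, blue), "z_map" (384x512 float32, m along the optical axis (not along the pixel's ray), 0 where there is no reading), "fx", "fy", "cx", "cy" (pixels), "k1" (the pictures are not rectified: a ray, as slopes to the right and down, at radius r is drawn at 1 + k1 r^2 times it, then the intrinsics apply), "R" (3x3) and "t" (3): a world point X has camera coordinates R X + t. Camera axes: x right, y down, z forward; pixel columns grow to the right and rows downward; lengths in m; the calibration is good to about 2 mm. A picture is of the moment at which its call begins.
- ctrl.hand_in(): hands the job in; it is judged then, once.
The state is a dict: "time_s": time; "q": joint angles; "dq": joint speeds; "joint_efforts": joint torques, N m; "eef_pos": TCP position; "eef_rot": TCP orientation; "wrist_force": force on the tool from outside, world axes, zero at the start; "torque": the same for the moment, N m; "opening": opening from 0.0 (shut) to 1.0 (fully open); "grasp_force": force on a finger pad.
Only numpy, scipy, OpenCV 4.12 (cv2) and the standard library are available. Lean on these libraries where they do the work, as an engineer would, in place of code of your own. Each camera call takes 0.05 s, during which the arm holds its last target. There are 200 camera calls.

## Task

Two cartons stand on the table with their backs to the near edge of the low packing board. Tip the taller one over backwards, away from you, by pushing near its top so that the board's edge blocks its foot, until it lies flat on its back on the board, straight along the board and with its front face up for labelling. Leave the shorter carton standing where it is and do not disturb the till roll on the board.

Things in the scene. Friction and masses are not known exactly. Their poses are not given: they have to be found in the camera images.
- tall_carton: Plain brown cardboard carton, pale tape over its top, the taller of two: 88 mm deep (x), 90 mm wide (y), 180 mm high (z), 0.25 to 0.5 kg, rigid, too wide to grip. Origin at the centre of its underside, z up to its top, x from its front (facing the robot) to its back. Stands loose on the table, its back 3 to 9 mm from the board's near edge, on the left or right half.
- tall_carton_mid (a point): The middle of the tall carton, 90 mm above its underside along its z; axes as the carton's. A push of 1 to 3 N near the top tips the carton; leaned about 30 degrees (its front pushed some 65 mm at 140 mm height) it falls over by itself.
- short_carton: Plain brown cardboard carton of the same footprint (88 mm by 90 mm) but only 120 mm high, loose, standing beside the tall one at the board's other half. Origin at the centre of its underside, z up. Must stay standing where it is.
- board: Flat plywood packing board fixed on the table, 190 mm deep (x) by 320 mm wide (y), 12 mm thick. Origin at the middle of its near edge, on the table top; x runs from the near edge away from the robot across the board, y along the near edge to the left, z up. Its near edge is the 12 mm step that blocks a carton's foot.
- till_roll: White paper till roll standing upright on the board near its far edge, midway between the two cartons' places: 48 mm across, 57 mm high. Origin at the centre of its underside. Must stay where it is.

How it is judged:
At the end, for the whole second after the job is handed in: The tall carton rests on its back on the board, front up within 10 degrees of level, lengthwise along the board's x within 12 degrees, its middle 35 to 115 mm in from the near edge and within 125 mm of the centre line; short carton and till roll upright within 20 mm of their start (angle between tall_carton's own x axis and vertical above 2.96 rad and angle between the z axis of tall_carton and the x axis of board, either way round below 0.22 rad and x of tall_carton_mid in the frame of board between 0.035 and 0.115 m and y of tall_carton_mid in the frame of board between -0.125 and 0.125 m and contact force between tall_carton and board above 0.5 N and linear speed of tall_carton below 0.02 m/s and angle between short_carton's own z axis and vertical below 0.1 rad and distance of each of short_carton, till_roll from where it was at the start of the episode below 0.02 m and angle between till_roll's own z axis and vertical below 0.17 rad); the robot touches nothing.
It fails at once if the short carton is tipped or pushed away (angle between short_carton's own z axis and vertical above 0.35 rad or distance of short_carton from where it was at the start of the episode above 0.03 m).
It fails at once if the till roll is knocked over or pushed away (angle between till_roll's own z axis and vertical above 0.5 rad or distance of till_roll from where it was at the start of the episode above 0.03 m).
It also fails if it takes over 29 s, if anything falls off the work surface, if the arm or the gripper's body presses on something with over 40 N, if the wrist force passes 120 N, or if a joint passes its speed limit or range.

## Working session

There is one attempt and no reset: what is moved stays moved. The work goes in short steps, Python scripts to look and compute and a tool call to move; the robot and the scene stay as the last step left them, time stands still between calls to the robot, and variables do not carry over. Pictures are saved under pics/ and viewed, at most 10 in all, crops included, and the job is handed in when it is done.

Besides the shell and the picture viewer there is one more tool, called after ">>>" in YAML: its name, and indented under it one key for each argument. servo_tool: Moves the arm, as the interface text tells. Its arguments: {"type":"object","properties":{"commands":{"type":"array"}},"required":["commands"]}

```bash
mkdir -p pics; cat > h.py <<'E'
import numpy as np, cv2
from bench import ctrl
def world(c):
    h,w=c["z_map"].shape
    K=np.array([[c["fx"],0,c["cx"]],[0,c["fy"],c["cy"]],[0,0,1.]])
    u,v=np.meshgrid(np.arange(w),np.arange(h))
    p=cv2.undistortPoints(np.stack([u,v],-1).reshape(-1,1,2).astype(float),K,np.array([c["k1"],0,0,0.])).reshape(h,w,2)
    z=c["z_map"]; P=np.dstack([p[...,0]*z,p[...,1]*z,z])
    W=(P-np.array(c["t"]))@np.array(c["R"]); W[z==0]=np.nan
    return W
def snap(n,f):
    c=ctrl.camera(n); cv2.imwrite(f"pics/{f}.png",c["color"][...,::-1]); return c,world(c)
E
python3 - <<'E'
from h import *
import numpy as np
o=ctrl.get_obs(); print(o["time_s"],o["eef_pos"],o["eef_rot"],o["wrist_force"])
c,W=snap("top","top0"); c2,W2=snap("scene","scene0")
np.save("W0.npy",W);np.save("Ws0.npy",W2)
cv2.imwrite("pics/both0.png",np.hstack([cv2.resize(x["color"],(400,300))for x in(c,c2)])[...,::-1])
for nm,X in(("top",W),("scene",W2)):
  for a,b in((.17,.19),(.11,.13),(.05,.065),(.008,.016)):
    m=(X[...,2]>a)&(X[...,2]<b)&(X[...,0]>.3)&(X[...,0]<.95)
    n,l,s,_=cv2.connectedComponentsWithStats(m.astype(np.uint8))
    for i in range(1,n):
        if s[i,4]>60:
            P=X[l==i]; r=cv2.minAreaRect(P[:,:2].astype(np.float32)*1000)
            print(nm,a,s[i],P.min(0).round(3),P.max(0).round(3),np.round(r[0]),np.round(r[1]),round(r[2],1))
E
```

```text
0.0 [0.12621928 0.56037508 0.21327786] [-2.80070623e-04  1.10662692e-01  9.93857622e-01 -8.46961222e-04] [ 0.13066755 -0.23315947  0.49430073]
top 0.17 [ 335  191   53   51 1939] [ 0.52  -0.249  0.17 ] [ 0.623 -0.143  0.184] [ 571. -196.] [89. 91.] 12.7
top 0.11 [ 448  130   64  108 6157] [ 0.533 -0.556  0.11 ] [ 0.773 -0.405  0.13 ] [ 652. -486.] [236. 151.] 3.3
top 0.11 [438 141  16  95 216] [ 0.537 -0.411  0.112] [ 0.749 -0.385  0.13 ] [ 643. -396.] [213.  14.] 4.5
top 0.11 [329 203  11  38  72] [ 0.521 -0.161  0.11 ] [ 0.603 -0.143  0.13 ] [ 562. -152.] [84.  1.] 12.3
top 0.11 [ 244  210   46   45 1638] [ 0.487 -0.054  0.116] [0.585 0.047 0.125] [535.  -2.] [89. 90.] 9.7
top 0.05 [424 127  84 126 661] [ 0.498 -0.571  0.05 ] [ 0.801 -0.386  0.065] [ 618. -425.] [340. 142.] 29.6
top 0.05 [111 137  19  23 162] [0.707 0.34  0.05 ] [0.764 0.379 0.065] [730. 354.] [32. 60.] 68.7
top 0.05 [375 296  22  22 254] [ 0.346 -0.307  0.05 ] [ 0.394 -0.259  0.065] [ 370. -284.] [27. 49.] 41.7
top 0.008 [113 125  24  13  90] [0.774 0.34  0.008] [0.806 0.399 0.016] [785. 366.] [30. 60.] 13.4
top 0
[... 1517 characters left out ...]
132] [ 0.723 -0.09   0.05 ] [ 0.746 -0.045  0.065] [736. -66.] [19. 46.] 9.1
scene 0.05 [417 224  33  22 295] [0.708 0.339 0.05 ] [0.766 0.396 0.065] [737. 367.] [58. 57.] 1.4
scene 0.008 [275 155  53  17 636] [0.312 0.046 0.008] [0.419 0.195 0.014] [367. 119.] [ 97. 146.] 5.7
scene 0.008 [110 163  27  18 119] [ 0.394 -0.413  0.008] [ 0.49  -0.341  0.012] [ 443. -376.] [72. 95.] 87.6
scene 0.008 [ 143  200  159   71 7743] [ 0.57  -0.251  0.008] [0.819 0.097 0.016] [692. -77.] [203. 320.] 11.0
scene 0.008 [396 205  28  15  80] [0.578 0.34  0.008] [0.625 0.402 0.016] [607. 365.] [66. 33.] 63.2
scene 0.008 [406 231  51  53 385] [0.674 0.337 0.008] [0.83  0.397 0.016] [752. 367.] [156.  59.] 0.6
```

View pics/both0.png

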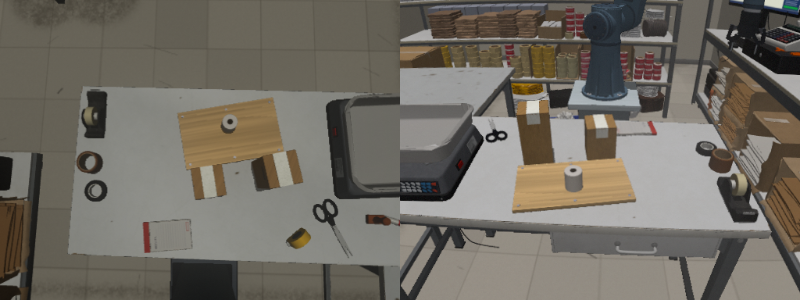

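The top view (left) shows the board with the till roll, the tall carton in front of its right half (px ~278,168) and the short one in front of its left half (px ~208,182). From the depth data, board x points at about 10.7° yaw and the near edge's midpoint is at (0.603, -0.090). The tall carton is at (0.571, -0.196) with about 12° yaw. I'm moving to a point in front of its face.

>>> servo_tool:
  commands:
    - [[-42,-30,0],0,40]
    - [[-42,-30,0],0,40]
    - [[-42,-30,0],0,40]
    - [[-42,-30,0],0,40]
    - [[-42,-30,0],0,40]
    - [[-42,-30,0],0,40]
    - [[-42,-30,0],0,40]
    - [[-42,-30,0],0,40]
    - [[0,0,0],-0.1,40]
    - [[0,0,0],-0.1,40]
    - [[0,0,0],-0.1,40]
    - [[0,0,0],-0.11,40]

```text
time_s: 1.6
eef_pos: [0.4012, 0.2527, 0.2138]
eef_rot: [-0.0, -0.096, 0.995, -0.0]
wrist_force: [0.0, 1.1, 0.0]
opening: 0.467
grasp_force: 0.0
```

>>> servo_tool:
  commands:
    - [[3,-46,0],0,40]
    - [[3,-46,0],0,40]
    - [[3,-46,0],0,40]
    - [[3,-46,0],0,40]
    - [[3,-46,0],0,40]
    - [[3,-46,0],0,40]
    - [[3,-46,0],0,40]
    - [[3,-46,0],0,40]
    - [[3,-46,0],0,40]
    - [[3,-46,0],0,40]
    - [[0,0,0],0,40]
    - [[0,0,0],0,40]

```text
time_s: 3.1
eef_pos: [0.4576, -0.2039, 0.2136]
eef_rot: [-0.0, -0.094, 0.996, 0.001]
wrist_force: [0.8, 0.9, -0.4]
opening: 0.469
grasp_force: 0.0
```

```bash
cat > st.py <<'E'
from h import *
from scipy.spatial.transform import Rotation as Ro
o=ctrl.get_obs(); R=Ro.from_quat(np.roll(o["eef_rot"],-1)).as_matrix()
p=np.array(o["eef_pos"]); th=np.radians(10.7); B=np.array([[np.cos(th),np.sin(th)],[-np.sin(th),np.cos(th)]])
print(o["time_s"],p.round(4),"yaw tx",np.degrees(np.arctan2(R[1,0],R[0,0])).round(2),"board xy",(B@(p[:2]-[.6026,-.0905])).round(4),"F",np.round(o["wrist_force"],2),o["opening"])
for t in((.571,-.196),): print("carton board",B@(np.array(t)-[.6026,-.0905]), "in tool mm",1000*R.T@(np.array([*t,.160])-p))
E
python3 st.py
```

```text
3.1 [ 0.4576 -0.2039  0.2136] yaw tx -169.24 board xy [-0.1636 -0.0845] F [ 0.82  0.94 -0.42] 0.4687008182373221
carton board [-0.05063839 -0.09779858] in tool mm [-112.96649539  -13.44491876   53.49370328]
```

>>> servo_tool:
  commands:
    - [[0,-7,27],0,40]
    - [[0,-6,27],0,40]
    - [[-25,0,0],0,40]
    - [[-23,0,0],0,40]
    - [[-6,0,0],0,40]
    - [[-6,0,0],0,40]
    - [[-6,0,0],0,40]
    - [[-6,0,0],0,40]
    - [[-6,0,0],0,40]
    - [[-6,0,0],0,40]
    - [[0,0,0],0,40]

```text
time_s: 4.47
eef_pos: [0.5447, -0.202, 0.169]
eef_rot: [0.003, -0.095, 0.996, -0.002]
wrist_force: [-17.3, 8.7, 46.3]
opening: 0.468
grasp_force: 21.5
```

```bash
python3 st.py; python3 - <<'E'
from h import *
a,_=snap("top","t1");b,_=snap("scene","s1")
cv2.imwrite("pics/both1.png",np.hstack([cv2.resize(a["color"][90:282,180:436],(400,300)),cv2.resize(b["color"][70:262,80:336],(400,300))])[...,::-1])
E
```

```text
4.475 [ 0.5447 -0.202   0.169 ] yaw tx -169.15 board xy [-0.0776 -0.0988] F [-17.3    8.69  46.28] 0.4681948611574857
carton board [-0.05063839 -0.09779858] in tool mm [-26.88476283   0.9998916    9.07792726]
```

View pics/both1.png

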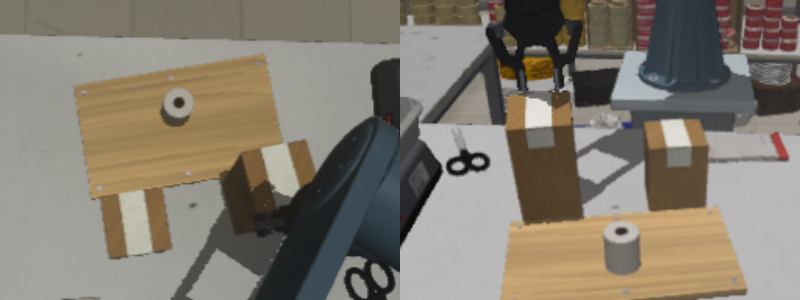

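The fingers are at the upper front of the tall carton, with 46 N pressing up on the tool. I'm measuring the carton's lean before pushing any further.

```bash
python3 - <<'E'
from h import *
th=np.radians(10.7); B=np.array([[np.cos(th),np.sin(th)],[-np.sin(th),np.cos(th)]])
c,W=snap("scene","s2")
Q=W.copy(); Q[...,:2]=(W[...,:2]-[.6026,-.0905])@B.T
# profile through carton centre strip in board frame
for y in(-.125,-.098,-.072):
    m=(abs(Q[...,1]-y)<.004)&(abs(Q[...,0]+.03)<.14)&(Q[...,2]>.02)&(Q[...,2]<.3)
    P=Q[m]; P=P[np.argsort(P[:,2])]; print(y,(P[::max(1,len(P)//28),[0,2]]*1000).round().astype(int).tolist())
cv2.imwrite("pics/z2.png",cv2.resize(c["color"][60:220,120:280],(600,600),interpolation=2)[...,::-1])
print(ctrl.get_obs()["wrist_force"])
E
```

```text
-0.125 [[-3, 21], [-2, 36], [2, 50], [0, 62], [3, 75], [5, 87], [10, 101], [11, 112], [14, 124], [13, 133], [15, 145], [16, 155], [20, 164], [20, 174], [8, 179], [-16, 182], [-18, 183], [-38, 186], [-48, 189], [-87, 191], [-67, 202], [-70, 211], [-68, 221], [-64, 232], [-67, 242], [-61, 251], [-62, 265], [-68, 278], [-68, 287], [-67, 296]]
-0.098 [[-5, 20], [-3, 30], [-2, 43], [0, 55], [3, 65], [2, 72], [4, 85], [6, 94], [9, 104], [7, 113], [12, 123], [13, 131], [15, 140], [16, 148], [15, 157], [16, 165], [18, 173], [11, 179], [6, 181], [-10, 183], [-20, 185], [-34, 186], [-39, 188], [-51, 190], [-67, 263], [-66, 271], [-68, 277], [-68, 284], [-67, 292], [-69, 299]]
-0.072 [[-6, 20], [-5, 32], [-2, 46], [-1, 60], [1, 73], [5, 86], [8, 98], [9, 109], [10, 123], [11, 133], [14, 145], [14, 154], [15, 165], [18, 175], [-3, 180], [2, 182], [-14, 184], [-30, 186], [-41, 188], [-68, 194], [-65, 205], [-69, 213], [-72, 223], [-64, 236], [-66, 242], [-63, 253], [-63, 259], [-68, 278], [-69, 286], [-68, 298]]
[-16.84825461   8.66320231  45.67239171]
```

View pics/z2.png

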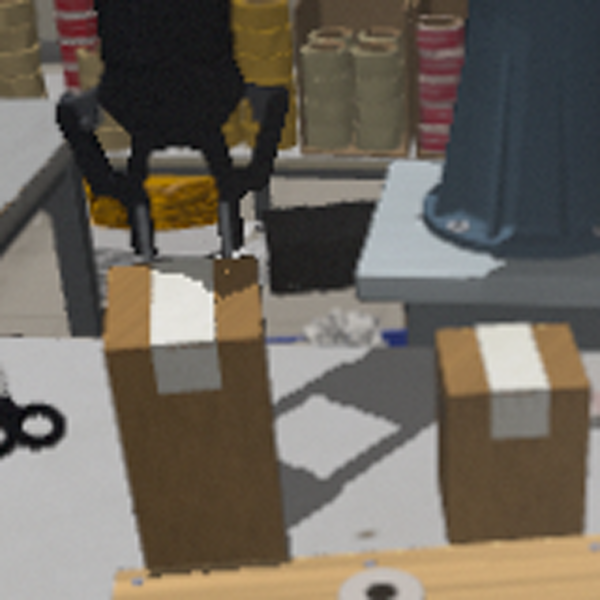

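The carton leans about 8° with its foot against the board edge. The front face rises as it tips, and the fingers grip it by friction, so the tool has to follow the arc upward. I'll ease off the load, then push along the arc.

>>> servo_tool:
  commands:
    - [[0,0,-3],0,40]
    - [[0,0,-3],0,40]
    - [[0,0,-3],0,40]
    - [[0,0,-2],0,40]
    - [[-3,0,-2],0,40]
    - [[-4,0,-2],0,40]
    - [[0,0,0],0,40]

```text
time_s: 5.5
eef_pos: [0.5503, -0.2003, 0.1751]
eef_rot: [0.0, -0.094, 0.996, -0.0]
wrist_force: [0.0, 0.7, 0.4]
opening: 0.465
grasp_force: 0.0
```

```bash
python3 st.py
```

```text
5.5 [ 0.5503 -0.2003  0.1751] yaw tx -169.2 board xy [-0.0718 -0.0982] F [0.03 0.67 0.4 ] 0.46535729718920144
carton board [-0.05063839 -0.09779858] in tool mm [-21.18661867   0.36994497  15.15124169]
```

>>> servo_tool:
  commands:
    - [[-6,0,-2.5],0,40]
    - [[-6,0,-2.5],0,40]
    - [[-6,0,-2],0,40]
    - [[-6,0,-2],0,40]
    - [[0,0,0],0,40]

```text
time_s: 6.12
eef_pos: [0.574, -0.1958, 0.1844]
eef_rot: [0.0, -0.094, 0.996, -0.0]
wrist_force: [0.2, 0.1, 0.2]
opening: 0.468
grasp_force: 0.0
```

```bash
cat > prof.py <<'E'
from h import *
import sys
th=np.radians(10.7); B=np.array([[np.cos(th),np.sin(th)],[-np.sin(th),np.cos(th)]])
c,W=snap("scene",sys.argv[1])
Q=W.copy(); Q[...,:2]=(W[...,:2]-[.6026,-.0905])@B.T
for y in(-.125,-.098,-.072):
    m=(abs(Q[...,1]-y)<.004)&(abs(Q[...,0]-.03)<.2)&(Q[...,2]>.02)&(Q[...,2]<.22)
    P=Q[m]; P=P[np.argsort(P[:,2])]; print(y,(P[::max(1,len(P)//20),[0,2]]*1000).round().astype(int).tolist())
cv2.imwrite("pics/%s.png"%sys.argv[1],cv2.resize(c["color"][60:260,100:300],(500,500))[...,::-1])
print(ctrl.get_obs()["wrist_force"])
E
python3 st.py; python3 prof.py p3
```

```text
6.125 [ 0.574  -0.1958  0.1844] yaw tx -169.19 board xy [-0.0477 -0.0981] F [0.23 0.12 0.19] 0.4682458985059208
carton board [-0.05063839 -0.09779858] in tool mm [ 2.99159594  0.35617194 24.38165164]
-0.125 [[-7, 21], [-5, 31], [-7, 44], [-8, 55], [-5, 67], [-4, 76], [-6, 88], [-5, 99], [-5, 108], [-4, 119], [-6, 128], [-6, 138], [-8, 147], [-8, 157], [-6, 165], [-4, 176], [-15, 180], [-29, 180], [-82, 181], [-37, 181], [-38, 207], [-39, 216]]
-0.098 [[-11, 22], [-7, 33], [-7, 44], [-9, 54], [-8, 65], [-6, 78], [-6, 89], [-7, 99], [-6, 107], [-7, 117], [-5, 129], [-8, 137], [-8, 147], [-6, 155], [-5, 166], [-6, 175], [-80, 180], [-85, 181], [-89, 181], [-60, 181], [-32, 182]]
-0.072 [[-7, 21], [-9, 32], [-8, 44], [-6, 54], [-10, 68], [-7, 78], [-6, 90], [-7, 100], [-7, 110], [-7, 121], [-9, 130], [-8, 140], [-6, 149], [-6, 158], [-8, 168], [-7, 177], [-18, 180], [-87, 180], [-59, 181], [-62, 181], [-40, 206], [-39, 218]]
[ 0.37998515 -0.93509261 -0.03769997]
```

View pics/p3.png

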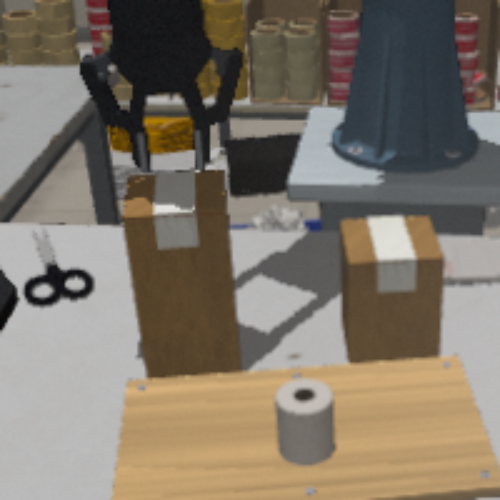

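```bash
python3 - <<'E'
from h import *
th=np.radians(10.7); B=np.array([[np.cos(th),np.sin(th)],[-np.sin(th),np.cos(th)]])
c,W=snap("scene","s4")
Q=W.copy(); Q[...,:2]=(W[...,:2]-[.6026,-.0905])@B.T
m=(Q[...,2]>.187)&(Q[...,2]<.24)&(abs(Q[...,1]+.098)<.08)&(Q[...,0]<.05)&(Q[...,0]>-.15)
P=Q[m]*1000
for z in range(185,240,5):
    s=P[(P[:,2]>=z)&(P[:,2]<z+5)]
    if len(s): print(z,len(s),s[:,:2].min(0).round(),s[:,:2].max(0).round())
c,W=snap("top","t4"); P=W[(W[...,2]>.1)&(W[...,2]<.13)&(abs(W[...,1])<.07)&(W[...,0]<.62)&(W[...,0]>.45)]
print(cv2.minAreaRect(P[:,:2].astype(np.float32)*1000))
o=ctrl.get_obs();print(o["q"],o["eef_pos"])
E
```

```text
200 1 [ -40. -125.] [ -40. -125.]
205 15 [ -44. -127.] [-36. -73.]
210 27 [ -52. -130.] [-34. -68.]
215 27 [ -60. -132.] [-36. -68.]
220 24 [ -43. -131.] [-35. -67.]
225 34 [ -50. -131.] [-36. -67.]
230 33 [ -58. -132.] [-36. -66.]
235 32 [ -50. -132.] [-35. -66.]
((535.3718872070312, -2.578990936279297), (88.54316711425781, 90.03145599365234), 9.757752418518066)
[-5.24773454e-01  2.75484693e-01  1.55563574e+00 -6.99437961e-05
  1.31087055e+00 -2.28379812e+00] [ 0.57326868 -0.19578542  0.18402873]
```

The carton is upright again and the fingers are above its top. Depth puts their tips at about z=0.20 with the TCP at 0.184, so at this opening the tips are about 20 mm above the TCP, not below it. I'll back off over the top, lower further and try again.

>>> servo_tool:
  commands:
    - [[0,0,-10],0,40]
    - [[0,0,-6],0,40]
    - [[30,0,0],0,40]
    - [[30,0,0],0,40]
    - [[30,0,0],0,40]
    - [[0,0,0],0,40]

```text
time_s: 7.02
eef_pos: [0.484, -0.2131, 0.2009]
eef_rot: [0.0, -0.093, 0.996, -0.0]
wrist_force: [0.5, -0.2, 0.3]
opening: 0.471
grasp_force: 0.0
```

```bash
python3 st.py; python3 - <<'E'
from h import *
c,W=snap("wrist","w5"); a,_=snap("scene","s5")
cv2.imwrite("pics/b5.png",np.hstack([cv2.resize(c["color"],(400,300)),cv2.resize(a["color"][40:200,110:323],(400,300))])[...,::-1])
E
```

```text
7.025 [ 0.484  -0.2131  0.2009] yaw tx -169.31 board xy [-0.1393 -0.0984] F [ 0.46 -0.2   0.3 ] 0.47094649566661767
carton board [-0.05063839 -0.09779858] in tool mm [-88.66049493   0.677097    40.93842813]
```

View pics/b5.png

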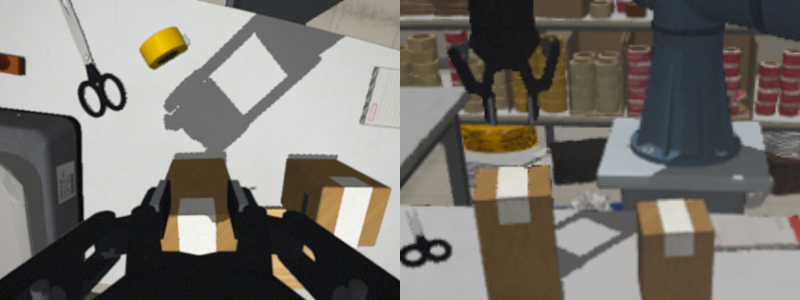

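The scene view shows the finger tips clear of the carton, at about crop px (490,122). The wrist view shows the carton straight ahead of the fingers. I'll work out the tip height from that pixel.

```bash
python3 - <<'E'
from h import *
a=ctrl.camera("scene"); W=world(a)
o=ctrl.get_obs();p=np.array(o["eef_pos"])
K=np.array([[a["fx"],0,a["cx"]],[0,a["fy"],a["cy"]],[0,0,1.]]);rv=cv2.Rodrigues(np.array(a["R"]))[0]
for dz in(-.04,-.02,0,.02,.04):
    print(dz,cv2.projectPoints((p+[0,0,dz])[None],rv,np.array(a["t"]),K,np.array([a["k1"],0,0,0.]))[0].ravel().round(1))
m=(np.linalg.norm(W[...,:2]-p[:2],axis=-1)<.06)&(W[...,2]>.14)&(W[...,0]<.515)
v,u=np.nonzero(m); 
for r in range(v.max()-12,v.max()+1): s=v==r; print(r,u[s].tolist(),(W[v[s],u[s],2]*1000).round().tolist()[:8])
E
```

```text
-0.04 [172.9 128.6]
-0.02 [172. 121.]
0 [171.2 113.3]
0.02 [170.3 105.4]
0.04 [169.5  97.4]
94 [154, 155, 156, 157, 158, 159, 160, 177, 178, 179, 180, 181, 182] [254.0, 252.0, 254.0, 254.0, 254.0, 254.0, 251.0, 252.0]
95 [154, 155, 156, 157, 158, 159, 160, 177, 178, 179, 180, 181, 182] [251.0, 251.0, 251.0, 253.0, 252.0, 252.0, 249.0, 249.0]
96 [154, 155, 156, 157, 158, 160, 177, 178, 179, 180, 181, 182, 183] [248.0, 249.0, 247.0, 249.0, 249.0, 246.0, 247.0, 246.0]
97 [155, 156, 157, 158, 159, 160, 177, 178, 179, 180, 181, 182, 183] [246.0, 245.0, 247.0, 247.0, 247.0, 246.0, 243.0, 245.0]
98 [155, 156, 157, 158, 159, 160, 161, 177, 178, 179, 180, 181, 182, 183] [243.0, 243.0, 243.0, 245.0, 245.0, 244.0, 238.0, 242.0]
99 [155, 156, 157, 158, 159, 160, 161, 178, 179, 180, 181, 182, 183] [241.0, 241.0, 241.0, 242.0, 242.0, 242.0, 236.0, 240.0]
100 [155, 156, 157, 158, 159, 160, 161, 179, 180, 181, 182, 183] [239.0, 239.0, 240.0, 240.0, 240.0, 240.0, 234.0, 237.0]
101 [155, 156, 157, 158, 159, 160, 161, 178, 179, 180, 181, 182, 183] [236.0, 237.0, 236.0, 238.0, 237.0, 237.0, 232.0, 235.0]
102 [155, 156, 157, 158, 159, 160, 161, 178, 179, 180, 181, 182] [233.0, 234.0, 234.0, 235.0, 234.0, 235.0, 231.0, 232.0]
103 [155, 156, 157, 158, 159, 160, 161, 178, 179, 180, 181, 182] [232.0, 231.0, 231.0, 233.0, 232.0, 232.0, 230.0, 230.0]
104 [156, 158, 159, 160, 161, 178, 179, 180] [229.0, 230.0, 230.0, 231.0, 228.0, 228.0, 227.0, 227.0]
105 [156, 157, 158, 159, 160, 161, 178, 179, 180] [227.0, 227.0, 225.0, 227.0, 227.0, 227.0, 224.0, 224.0]
106 [159, 160, 161] [224.0, 225.0, 224.0]
```

Confirmed: the tips are about 21 mm above the reported TCP. I'll lower them to about 0.139 m and push along the arc.

>>> servo_tool:
  commands:
    - [[0,0,42],0,40]
    - [[0,0,41],0,40]
    - [[0,0,0],0,40]
    - [[-15,0,0],0,40]
    - [[-15,0,0],0,40]
    - [[-5,0,0],0,40]
    - [[-5,0,-1],0,40]
    - [[-6,0,-3],0,40]
    - [[-6,0,-3],0,40]
    - [[0,0,0],0,40]

```text
time_s: 8.43
eef_pos: [0.5369, -0.2029, 0.1245]
eef_rot: [0.0, -0.094, 0.996, -0.0]
wrist_force: [-1.2, -0.2, 1.8]
opening: 0.469
grasp_force: 0.7
```

```bash
python3 st.py; python3 prof.py p6
```

```text
8.425 [ 0.5369 -0.2029  0.1245] yaw tx -169.19 board xy [-0.0855 -0.0982] F [-1.25 -0.25  1.77] 0.4685824799846972
carton board [-0.05063839 -0.09779858] in tool mm [-34.84744806   0.33510554 -35.44065158]
-0.125 [[-4, 20], [-1, 34], [0, 49], [4, 65], [6, 77], [9, 90], [9, 103], [13, 116], [14, 129], [16, 140], [18, 151], [18, 161], [20, 171], [16, 179], [-2, 182], [-12, 183], [-32, 186], [-46, 189], [-63, 191], [-74, 199], [-71, 212]]
-0.098 [[-4, 20], [-3, 32], [-1, 46], [2, 59], [2, 70], [3, 84], [6, 94], [9, 106], [11, 115], [14, 127], [13, 136], [16, 145], [19, 157], [18, 166], [21, 175], [17, 179], [2, 182], [-22, 184], [-32, 186], [-44, 189], [-60, 191]]
-0.072 [[-5, 21], [0, 35], [-1, 49], [3, 65], [5, 77], [7, 92], [9, 104], [11, 118], [13, 130], [15, 143], [16, 153], [18, 166], [18, 176], [2, 180], [-13, 182], [-28, 185], [-33, 187], [-55, 189], [-72, 196], [-72, 206], [-93, 215]]
[-1.25343597  0.20529925  0.76930592]
```

The forces are light and the carton is leaning straight at about 9°. I'll keep pushing along the arc.

>>> servo_tool:
  commands:
    - [[-6,0,-3],0,40]
    - [[-6,0,-3],0,40]
    - [[-6,0,-2],0,40]
    - [[-6,0,-2],0,40]
    - [[-6,0,-2],0,40]
    - [[-6,0,-1],0,40]
    - [[-6,0,-1],0,40]
    - [[-6,0,-1],0,40]
    - [[0,0,0],0,40]
    - [[0,0,0],0,40]
    - [[0,0,0],0,40]
    - [[0,0,0],0,40]

```text
time_s: 9.98
eef_pos: [0.5832, -0.194, 0.1392]
eef_rot: [-0.0, -0.094, 0.996, -0.0]
wrist_force: [0.7, -0.4, 0.1]
opening: 0.469
grasp_force: 0.0
```

```bash
python3 st.py; python3 prof.py p7
```

```text
9.975 [ 0.5832 -0.194   0.1392] yaw tx -169.23 board xy [-0.0383 -0.0981] F [ 0.72 -0.39  0.08] 0.4693044489045463
carton board [-0.05063839 -0.09779858] in tool mm [ 12.30973974   0.33468741 -20.80697854]
-0.125 [[3, 22], [15, 42], [25, 60], [35, 77], [42, 96], [57, 114], [63, 129], [74, 147], [80, 158], [72, 162], [61, 168], [57, 172], [48, 176], [39, 181], [-27, 186], [19, 189], [16, 192], [9, 196], [6, 199], [-25, 208], [-26, 220]]
-0.098 [[4, 20], [13, 38], [22, 56], [31, 72], [37, 84], [45, 98], [56, 114], [64, 127], [70, 140], [77, 151], [81, 159], [72, 163], [67, 167], [57, 170], [51, 174], [46, 178], [39, 182], [29, 186], [21, 191], [12, 195], [6, 200]]
-0.072 [[3, 20], [14, 42], [25, 61], [34, 78], [44, 95], [57, 115], [65, 130], [74, 145], [80, 158], [70, 162], [63, 167], [55, 172], [46, 176], [35, 182], [28, 186], [22, 190], [-30, 193], [12, 196], [-25, 200], [-26, 209], [-26, 218]]
[-0.63941214  0.6650451   0.01446575]
```

View pics/p7.png

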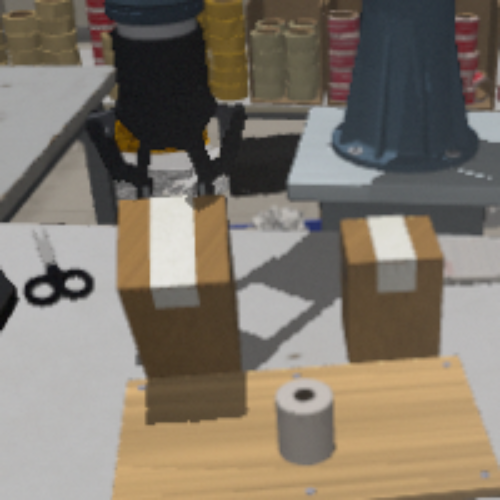

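The carton leans about 29°, straight and close to balance (top edge at px ~(160,290)). A little more will tip it.

>>> servo_tool:
  commands:
    - [[-5,0,0],0,40]
    - [[-5,0,0],0,40]
    - [[-5,0,0],0,40]
    - [[0,0,0],0,40]
    - [[0,0,0],0,40]
    - [[0,0,0],0,40]
    - [[0,0,0],0,40]
    - [[0,0,0],0,40]

```text
time_s: 11.02
eef_pos: [0.598, -0.1912, 0.1392]
eef_rot: [0.0, -0.094, 0.996, -0.0]
wrist_force: [-0.6, -0.0, -0.4]
opening: 0.467
grasp_force: 0.0
```

```bash
python3 st.py; python3 prof.py p8
```

```text
11.025 [ 0.598  -0.1912  0.1392] yaw tx -169.22 board xy [-0.0232 -0.0981] F [-0.57 -0.05 -0.43] 0.46712120445169486
carton board [-0.05063839 -0.09779858] in tool mm [ 27.39258026   0.35861075 -20.77055027]
-0.125 [[143, 21], [143, 32], [144, 45], [142, 57], [144, 69], [144, 82], [142, 93], [-11, 99], [-9, 100], [132, 100], [62, 100], [1, 101], [120, 101], [32, 101], [-28, 102], [101, 102], [-13, 164], [-13, 176], [-11, 189], [-12, 200], [-13, 211]]
-0.098 [[143, 21], [144, 30], [144, 40], [143, 47], [144, 58], [143, 66], [144, 76], [142, 83], [143, 90], [143, 98], [23, 99], [-10, 100], [91, 100], [0, 101], [-18, 101], [34, 101], [144, 101], [78, 101], [23, 102], [135, 102], [68, 102], [123, 103]]
-0.072 [[143, 20], [142, 33], [143, 47], [143, 60], [145, 72], [143, 83], [144, 96], [-31, 99], [83, 100], [143, 100], [73, 101], [50, 101], [135, 101], [121, 102], [108, 102], [41, 102], [-14, 172], [-11, 183], [-13, 198], [-28, 210]]
[ 0.18282498 -1.06829621 -1.03661154]
```

View pics/p8.png

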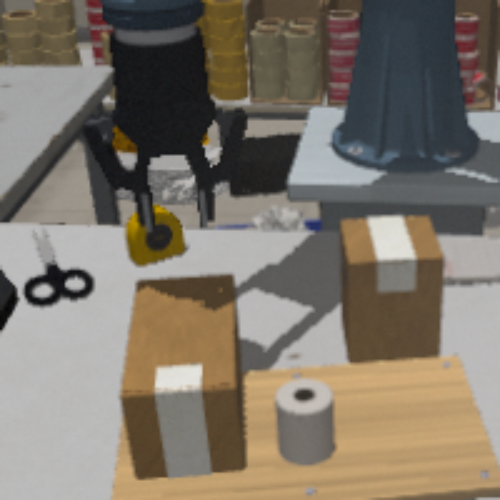

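The carton lies flat, straight along the board, from x = -36 to 144 mm, so its middle is at about 54 mm. The short carton and till roll look untouched. I'll lift the tool clear and check the numbers.

>>> servo_tool:
  commands:
    - [[0,0,-25],0,40]
    - [[15,0,-25],0,40]
    - [[30,0,-10],0,40]
    - [[40,0,0],0,40]
    - [[40,0,0],0,40]
    - [[0,0,0],0,40]

```text
time_s: 11.82
eef_pos: [0.4734, -0.2148, 0.1993]
eef_rot: [-0.0, -0.093, 0.996, 0.0]
wrist_force: [-0.0, 0.0, -0.7]
opening: 0.469
grasp_force: 0.0
```

```bash
python3 st.py; python3 - <<'E'
from h import *
th=np.radians(10.7); B=np.array([[np.cos(th),np.sin(th)],[-np.sin(th),np.cos(th)]])
_,W=snap("scene","s9"); W0=np.load("Ws0.npy")
def rect(W,z0,z1,x0,x1,y0,y1):
    Q=W.copy(); Q[...,:2]=(W[...,:2]-[.6026,-.0905])@B.T
    P=Q[(Q[...,2]>z0)&(Q[...,2]<z1)&(Q[...,0]>x0)&(Q[...,0]<x1)&(Q[...,1]>y0)&(Q[...,1]<y1)]
    return cv2.minAreaRect(P[:,:2].astype(np.float32)*1000), np.linalg.lstsq(np.c_[P[:,:2],np.ones(len(P))],P[:,2],rcond=None)[0][:2].round(3)
print("tall",rect(W,.092,.108,-.06,.17,-.16,-.04))
for w in(W0,W): print("short",rect(w,.113,.126,-.12,.02,.03,.17)); print("roll",rect(w,.052,.066,.08,.19,-.035,.05))
E
```

```text
11.825 [ 0.4734 -0.2148  0.1993] yaw tx -169.33 board xy [-0.1501 -0.0981] F [-0.04  0.   -0.73] 0.46910490726664505
carton board [-0.05063839 -0.09779858] in tool mm [-99.453011     0.39875287  39.21696149]
tall (((54.01071548461914, -99.48786926269531), (184.43722534179688, 91.40940856933594), 0.019688570871949196), array([ 0.001, -0.   ]))
short (((-49.25639343261719, 95.57593536376953), (87.70365142822266, 90.70589447021484), 88.92963409423828), array([-0.01,  0.  ]))
roll (((129.74266052246094, -1.8852157592773438), (40.879173278808594, 31.420185089111328), 58.09223556518555), array([-0.087,  0.039]))
short (((-49.79541778564453, 95.67649841308594), (88.09484100341797, 92.6100845336914), 88.96918487548828), array([-0.012,  0.001]))
roll (((129.608154296875, -1.8194122314453125), (39.69418716430664, 31.881046295166016), 54.78959274291992), array([-0.102, -0.025]))
```

All the limits are met, so I'm handing in.

```bash
python3 -c "from bench import ctrl; print(ctrl.hand_in())"
```

```text
the job is handed in; nothing more can be done
None
```

I tipped the tall carton and handed the job in at about 12 s; no verdict came back. By camera it lies flat on its back, straight along the board (middle 54 mm in, 99 mm off centre), the short carton and till roll have not moved, and the arm is clear. On a first try the fingers were too high and pressed on its top (46 N at the wrist).

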